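# Load a wound filter cartridge in the seal press and hold it pressed

### The job

Slide the string-wound filter cartridge up off its post, seat it upright on the short stub in the nest of the hand-lever press and let go of it; leave the plain white tube on the other post alone. Then flip the press's safety catch right over to the side so that it no longer bars the lever, and after that pull the lever's crossbar towards you and down to its stop, so the pad presses the cartridge. Finish with the gripper still on the crossbar, holding the lever down against its spring: do not let go.

Things in the scene. Friction and masses are not known exactly. Their poses are not given: they have to be found in the camera images.
- cartridge: string-wound filter cartridge, an off-white ring with criss-cross windings: 56 mm outside diameter, 50 mm tall, straight through bore 28 mm; about 0.14 kg. Origin at the centre of its underside, z up along the bore. It starts threaded on the post of cartridge_stand.
- cartridge_stand: fixed stand: dark steel disc 84 mm across and 12 mm thick with an upright steel post of 20 mm diameter in its centre, post top 89 mm above the table (27 mm above the top of the cartridge on it). Origin at the centre of the disc's underside on the table. Its place may be the nearer or the farther of the two stands.
- bare_core: plain smooth white tube (39 mm outside diameter, 65 mm tall) on the other, identical stand: not to be used or moved. Origin at the centre of its underside.
- press: hand-lever seal press, fixed, at a varying yaw. Origin on the table under the nest's centre; x from the nest towards the lever pivot (away from the robot), y to its left, z up. Base plate 15 mm thick, x -80 to 170, y -100 to 100 mm, with an outrigger to y 200 mm (x 65 to 145) for the catch. Two upright cheeks 130 mm high at x 73 to 117, y +-45 mm.
- nest (a point): centre of the nest's flat floor (a black disc 68 mm across, 23 mm above the table). An upright steel stub of 20 mm diameter with a tapered tip rises 28 mm above this point; the seated cartridge's origin is here. Open from above while the lever is up.
- catch (a joint): safety catch, hinge angle in rad: 0 (starts 0 to 0.12) = its tongue bars the lever, 1.0 = flipped right over outward (to the press's +y) against its stop. It moves with light friction (about 0.06 N m) and stays where left; from 0.75 up the tongue is well clear of the lever.
- catch_pivot (a point): the catch's hinge point, 152 mm above the table, at x 92, y 150 mm in the press frame; axis parallel to the press's x. From it a tongue 12 mm high and 10 mm thick runs 100 mm level towards -y across the front of the lever's left arm, and a thumb tab rises (see catch_tab).
- catch_tab (a point): the top end of the catch's thumb tab, a steel plate 60 mm long from the pivot, 26 mm wide (in press x), 7 mm thick. At angle 0 it leans 0.3 rad from upright towards the press's +y; pushing its inner face (the side facing the lever) towards +y with closed fingertips from above flips the catch.
- pull_lever (a joint): press lever, hinge angle in rad: 0 = raised, leaning 0.35 rad back from upright (sprung, it returns here when let go); 1.92 = pulled forward and down to its stop, arms level. While the catch is on, the tongue stands in the path of its left arm (reached at about 0.14): it must not be forced past (0.2 or more fails).
- lever_pivot (a point): centre of the lever's hinge axis, at x 95, y 0, z 110 mm in the press frame; the axis is parallel to the press's y. Growing angle carries the crossbar up-and-over towards the press's -x and then down, on a 180 mm radius.
- pull_bar: the lever's crossbar: black round bar, 18 mm diameter, 150 mm long along the press's y, on two 14 mm square arms at y +-62 mm (110 mm free between). Origin at its middle, 180 mm from lever_pivot; 279 mm above the table when raised, 110 mm at the stop. It can be pinched across from above and rolls on its own axis (so its orientation may vary). Holding it at the stop takes about 12 N.
- press_pad: round rubber pad of 42 mm diameter on a sprung plunger on the lever's cross-member, 95 mm from lever_pivot; origin at the centre of its pressing face. With a seated cartridge it touches the top about 0.06 rad before the stop, is pushed back about 6 mm at the stop, and then presses with about 9 N.
- core_stand: the other stand, identical to cartridge_stand, carrying the plain tube; origin at the centre of its underside.

How it is judged:
By the outcome, as a careful person would: the job done as asked, in the order asked, and still so for the second after the job is handed in, while the arm keeps its last pose, push and grip.
It also fails if it takes over 72 s, if anything falls off the work surface, if the arm or the gripper's body presses on something with over 40 N, if the wrist force passes 120 N, or if a joint passes its speed limit or range.

### The arm

A 6-joint arm with a two-finger parallel gripper is mounted at the origin on the work surface. World frame = base frame: x ahead of the robot, y to its left, z up, the work surface at z = 0. Lengths are in mm, angles in rad, forces in N, time in s.
With the tool pointing down it reaches from about 275 to 1000 mm from the base axis. Payload 8.4 kg.
Tool frame: the origin (TCP) lies midway between the tips of the shut fingers; the grasp point (between the pads) lies 19 mm behind it; z points along the fingers, y is the direction in which the jaws open and shut (so a half turn about z gives the same grasp; the last joint's range is limited). The gripper opens to 85 mm and grips with 20 to 120 N. Pads are 22 mm wide; open, the fingers measure 114 mm over their backs; the gripper's body (76 mm by 85 mm) begins 54 mm behind the grasp point. The pads swing forward as they close: fully open they stand 13 mm farther back than shut.
Start: joints at [1.167, 0.353, 1.633, -0, 1.155, -0.002], TCP at [244.421, 575.227, 231.281] pointing down, gripper open.
Joint ranges: [-2.63, 2.63], [-0.92, 2.1], [0.06, 2.66], [-1.3, 4.44], [0, 2.69], [-3.02, 3.02]. Speed limits (rad/s): [2.22, 2.22, 2.79, 3.14, 3.14, 3.14].

### API

Orientations are given as a rotation vector (axis times angle).
In Python, from rig import ctrl, viewer, models gives the robot as it stands. The module is installed in compiled form; this text tells all that it offers.
- The arm moves only by the tool send_rows, never from a script. Its argument "increments" is a list that holds one entry, the list of rows, each a list of 5 numbers: the finger opening in mm, from 0 to 85.4, then the shift along the tool's x, y, z in mm, then the turn about the tool's z in degrees. In form: [[[grip, tx, ty, tz, twist], ...]]. A call has 1 to 10 rows; each row shifts and turns the commanded pose from where the row before left it, along the tool's axes as they then stand; what a row does not reach is not made up. A row lasts 1/8 s, in which the tool goes at most 62.5 mm and 10.7 degrees, less where a joint would pass 70% of its speed; a pose out of reach is approached as far as the arm can. A call is refused whole if a number of a shift passes 62.5 or a number of a turn 10.7, either way. A call with a gripper value outside its range is refused whole. The fingers move at their own pace and stop on an object; "squeeze" is the grip in N (left out, the last holds). Time passes only in rows, so rows that do not move let the fingers close. It gives the time, the measured TCP pose, the force and the opening at its end, in the units of the state.
- ctrl.get_obs(): the state, without advancing time (a new reading comes with each control period).
- viewer.read_camera(name): name is "side" or "top"; returns the picture (400x640x3 uint8, red, green, blue); there is no depth.
- viewer.camera_params(name): a dict with "fovy" (degrees; the focal length in pixels is half the picture's height over the tangent of half this angle, whatever the lens; pixels are square), "cx", "cy" (the principal point, pixels), "pose" (4x4, takes a point from camera to world coordinates). Camera axes: x right, y up, looking along -z (the intrinsics and any distortion apply to the point x, -y, -z); pixel columns grow to the right and rows downward; lengths in mm; the calibration is good to about 2 mm. A picture is of the moment at which its call begins. camera_params takes no time and is no camera call.
- ctrl.sign_off(): hands the job in, once; it reports no verdict.
Trained networks look in the newest picture that a camera, given by its name, has taken for a name from the list of things; names that differ only in an ending like _2 or _b are one class to them, and where a whole thing is asked for, a point or a joint stands for the part that bears it (a point fixed in the world has none). Each returns a list of dicts, best first, with "p" (0 to 1); they miss things now and then, are a little off and sometimes report something else, mostly with a low value. They report only what shows in the picture. A call takes as long as a camera call.
- models.find_in(target, camera): "bbox" ([left, top, width, height] in pixels, round what is visible of it).
- models.masks_of(target, camera): "mask" (400x640 bool, what is visible of it) and "bbox" ([left, top, width, height] in pixels, round what is visible of it).
- models.place_of(target, camera): "xy" ([column, row] in pixels: a listed point, or the origin of a listed thing).
The state is a dict: "time": time; "joints": joint angles; "joint_vel": joint speeds; "joint_efforts": joint torques, N m; "tcp_pos": TCP position; "eef_rot": TCP orientation; "wrist_force": force on the tool from outside, world axes, zero at the start; "moment": the same for the moment, N m; "finger_gap": finger opening in mm.
Only numpy, scipy, OpenCV 4.12 (cv2) and the standard library are available. Lean on these libraries where they do the work, as an engineer would, in place of code of your own. Each camera call takes 0.05 s, during which the arm holds its last target. There are 200 camera calls.

## Working session

There is one attempt and no reset: what is moved stays moved. The work goes in short steps, Python scripts to look and compute and a tool call to move; the robot and the scene stay as the last step left them, time stands still between calls to the robot, and variables do not carry over. Pictures are saved under pics/ and viewed, on a budget of 10 in all, crops included, one or two more only if the job needs it, and the job is handed in when it is done.

Besides the shell and the picture viewer there is one more tool, called after "Request:" as name(argument=value, ...) on one line, values as JSON. send_rows: Moves the arm, as the interface text tells. Its arguments: {"type":"object","properties":{"increments":{"type":"array"},"squeeze":{"type":"number"}},"required":["increments"]}

```bash
mkdir -p pics; cat > h.py <<'E'
import numpy as np, cv2
from rig import ctrl, viewer, models
def cam(n):
    p=viewer.camera_params(n); f=200/np.tan(np.radians(p['fovy'])/2); return p,f
def proj(P,n):
    p,f=cam(n); T=np.linalg.inv(np.array(p['pose'])); c=T[:3,:3]@np.array(P,float)+T[:3,3]
    return np.array([p['cx']+f*c[0]/-c[2], p['cy']-f*c[1]/-c[2]])
def ray(uv,n):
    p,f=cam(n); T=np.array(p['pose']); d=T[:3,:3]@np.array([(uv[0]-p['cx'])/f,-(uv[1]-p['cy'])/f,-1]); return T[:3,3],d
def atz(uv,n,z):
    o,d=ray(uv,n); return o+d*(z-o[2])/d[2]
def tri(a,b):
    o1,d1=ray(a,'top'); o2,d2=ray(b,'side'); s=np.linalg.lstsq(np.c_[d1,-d2],o2-o1,rcond=None)[0]
    A,B=o1+s[0]*d1,o2+s[1]*d2; return (A+B)/2,np.linalg.norm(A-B)
E
python3 - <<'E'
from h import *
np.set_printoptions(precision=1,suppress=True)
for n in('top','side'):
    im=viewer.read_camera(n); cv2.imwrite(f'pics/{n}0.png',im[:,:,::-1])
    p=viewer.camera_params(n); print(n,{k:v for k,v in p.items() if k!='pose'},np.array(p['pose']).round(2).tolist())
zs=dict(cartridge=12,cartridge_stand=0,bare_core=12,core_stand=0,nest=23,catch_pivot=152,catch_tab=None,lever_pivot=110,pull_bar=279,press=0)
for t,z in zs.items():
    r={}
    for n in('top','side'):
        q=models.place_of(t,n)
        for k in q[:2]: print(t,n,np.array(k['xy']),round(k['p'],2), atz(k['xy'],n,z) if z is not None else '')
        if q: r[n]=q[0]['xy']
    if len(r)==2: print('   tri',*tri(r['top'],r['side']))
o=ctrl.get_obs(); print(o)
E
```

```text
top {'fovy': 46.77041681644468, 'cx': 322.60752697283584, 'cy': 197.4551839427319} [[0.01, 0.98, -0.22, 308.78], [-1.0, 0.01, -0.0, -40.69], [0.0, 0.22, 0.98, 1345.16], [0.0, 0.0, 0.0, 1.0]]
side {'fovy': 49.312648297825746, 'cx': 319.6133395505182, 'cy': 197.2911903829371} [[0.8, 0.34, -0.49, -12.26], [-0.6, 0.48, -0.64, -816.35], [0.01, 0.81, 0.59, 880.27], [0.0, 0.0, 0.0, 1.0]]
cartridge top [426.8 263.1] 0.68 [ 417.1 -340.8   12. ]
cartridge side [345.6 336.1] 0.57 [ 426.8 -349.8   12. ]
   tri [ 423.  -345.1    7.6] 12.670518423175213
cartridge_stand top [294.3 219.5] 0.74 [540.1  42.9   0. ]
cartridge_stand top [427.6 260.9] 0.66 [ 424.5 -346.     0. ]
cartridge_stand side [345. 339.] 0.58 [ 426.6 -348.8    0. ]
   tri [ 712.3   49.  -686.4] 129.9409701997173
bare_core top [420.5 206.9] 0.67 [ 581.1 -327.9   12. ]
bare_core side [385.9 301.6] 0.53 [ 576.3 -329.9   12. ]
   tri [ 580.7 -328.     7.7] 2.9816438567277572
core_stand top [422.1 207.9] 0.91 [ 580.6 -335.2    0. ]
core_stand side [387.8 304. ] 0.69 [ 582.9 -331.8    0. ]
   tri [ 579.8 -334.2    4.5] 0.174870198202107
[... 648 characters left out ...]
.75 [ 397.9 -481.6  279. ]
pull_bar side [291.8 234.8] 0.53 [ 359.7 -233.4  279. ]
   tri [1103.1  125.5 -792.2] 52.513005233637074
press top [296.  220.5] 0.91 [537.2  37.8   0. ]
press side [287.8 160.3] 0.73 [762.5 410.4   0. ]
press side [292. 235.] 0.55 [532.3  36.    0. ]
   tri [499.3  15.7 285.8] 23.731653956155704
{'time': 1.1, 'joints': array([ 1.2,  0.4,  1.6,  0. ,  1.2, -0. ]), 'joint_vel': array([-0., -0.,  0.,  0., -0.,  0.]), 'joint_efforts': array([ -0. , -60.5, -34.2,   0. ,   0. ,  -0. ]), 'tcp_pos': array([244.4, 575.2, 231.3]), 'eef_rot': array([-0.6, -3.1,  0. ]), 'wrist_force': array([-0.4,  0.1,  0. ]), 'moment': array([-0., -0.,  0.]), 'finger_gap': 85.5731492785476}
```

```bash
python3 - <<'E'
import cv2
a=cv2.imread('pics/top0.png');b=cv2.imread('pics/side0.png')
cv2.imwrite('pics/top0c.png',cv2.resize(a[100:340,180:500],(800,600),interpolation=cv2.INTER_CUBIC))
cv2.imwrite('pics/side0c.png',cv2.resize(b[90:390,220:620],(800,600),interpolation=cv2.INTER_CUBIC))
E
```

```text
(no output)
```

View pics/top0c.png

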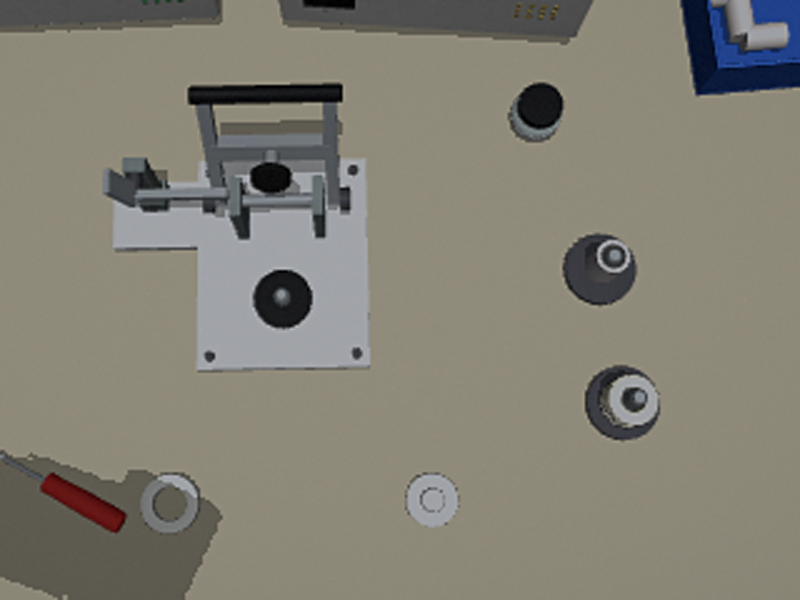

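View pics/side0c.png

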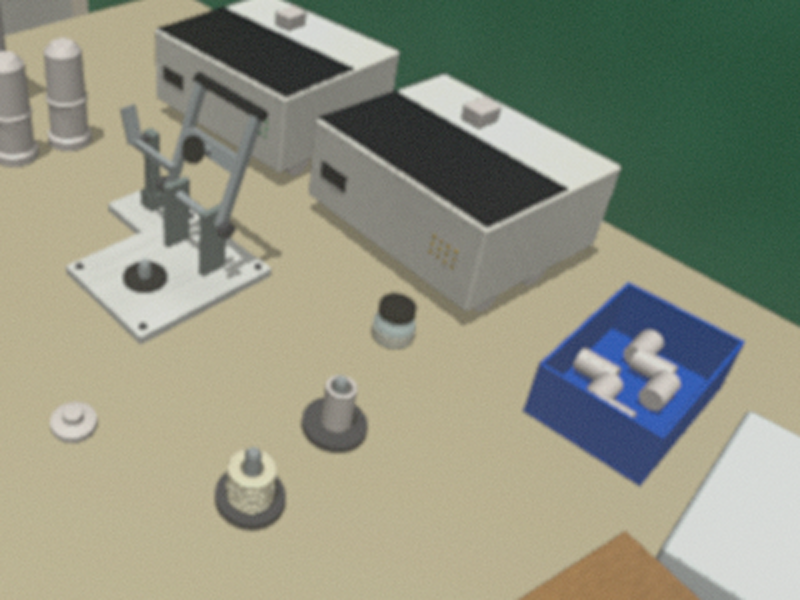

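The top view shows the wound cartridge on the nearer stand at about px (433,260), and the plain tube on the farther stand at about (423,205). The nest is at about (293,219.5), the raised bar spans (256,138) to (317,137), and the catch tab is near (225,174). The side view agrees: cartridge (346,330), nest (293,228).

```bash
python3 - <<'E'
from h import *
np.set_printoptions(precision=1,suppress=True)
c=lambda x,y:(x/2.5+180,y/2.5+100)
s=lambda x,y:(x/2+220,y/2+90)
for nm,uv,z in[('nest',(282.5,299),23),('stub',(282,295.5),51),('cartPostTop',(637.5,397),89),('cartdisc',(622.5,402),12),('cartTop',(632,400.5),62),('cornFL',(197.5,370),15),('cornFR',(370,367.5),15),('cornBR',(366.5,158),15),('barL',(190,95),279),('barR',(342,93),279)]:
    print(nm,atz(c(*uv),'top',z))
for nm,uv,z in[('nest',(145.5,277),23),('stub',(146,262),51),('cartposttop',(252.5,452),89),('cartdisc',(250,497),12),('cornFL',(68,269),15),('cornF',(140,340),15),('cornR',(270,269),15),('barL',(199,77),279),('barR',(264,117),279)]:
    print('S',nm,atz(s(*uv),'side',z))
from scipy.spatial.transform import Rotation as R
o=ctrl.get_obs();print(R.from_rotvec(o['eef_rot']).as_matrix())
for n in('top','side'):
    m=models.masks_of('cartridge',n)[0]; print(n,m['bbox'],m['p'],m['mask'].sum())
E
```

```text
nest [535.8  45.2  23. ]
stub [535.  44.  51.]
cartPostTop [ 422.7 -346.    89. ]
cartdisc [ 423.8 -347.3   12. ]
cartTop [ 421.3 -346.4   62. ]
cornFL [453.  141.1  15. ]
cornFR [458.8 -57.3  15. ]
cornBR [709.9 -50.1  15. ]
barL [691.4 124.1 279. ]
barR [695.7 -23.5 279. ]
S nest [536.5  37.3  23. ]
S stub [538.5  37.9  51. ]
S cartposttop [ 423.  -350.8   89. ]
S cartdisc [ 421.5 -354.1   12. ]
S cornFL [454.9 130.9  15. ]
S cornF [459.3 -64.   15. ]
S cornR [709.4 -51.4  15. ]
S barL [694.2 119.6 279. ]
S barR [696.5 -28.4 279. ]
[[-0.9  0.4 -0. ]
 [ 0.4  0.9 -0. ]
 [ 0.  -0.  -1. ]]
top [418.6, 249.9, 24.2, 20.8] 0.9 351
side [333.9, 315.6, 27.7, 32.2] 0.55 518
```

Request:
send_rows(increments=[[[85,0,0,0,9.35],[85,0,0,0,9.35],[85,0,0,0,9.35],[85,0,0,0,9.35],[85,0,0,0,9.35],[85,0,0,0,9.35],[85,0,0,0,9.2],[85,0,0,0,0]]])

```text
time: 2.2
tcp_pos: [244.4, 575.2, 231.3]
eef_rot: [-2.187, -2.255, -0.0]
wrist_force: [-0.1, -0.3, -0.3]
finger_gap: 84.9
```

```bash
cat >> h.py <<'E'
from scipy.spatial.transform import Rotation as R
def delta(P):
    o=ctrl.get_obs(); M=R.from_rotvec(o['eef_rot']).as_matrix(); return M.T@(np.array(P)-o['tcp_pos'])
E
python3 -c "
from h import *
np.set_printoptions(precision=3,suppress=True)
o=ctrl.get_obs();print(o['tcp_pos'],R.from_rotvec(o['eef_rot']).as_matrix(),delta([422,-349,160]))"
```

```text
[244.417 575.236 231.292] [[-0.03  1.   -0.  ]
 [ 1.    0.03  0.  ]
 [ 0.   -0.   -1.  ]] [-929.202  149.448   71.268]
```

Request:
send_rows(increments=[[[85,-46,7.5,0,0],[85,-46,7.5,0,0],[85,-46,7.5,0,0],[85,-46,7.5,0,0],[85,-46,7.5,0,0],[85,-46,7.5,0,0],[85,-46,7.5,0,0],[85,-46,7.5,0,0],[85,-46,7.5,0,0],[85,-46,7.5,0,0]]])

```text
time: 3.45
tcp_pos: [333.1, 116.3, 231.6]
eef_rot: [2.183, 2.259, 0.002]
wrist_force: [0.3, 0.2, -0.1]
finger_gap: 85.1
```

Request:
send_rows(increments=[[[85,-47,7.5,0,0],[85,-47,7.5,0,0],[85,-47,7.5,0,0],[85,-47,7.5,0,0],[85,-47,7.5,0,0],[85,-47,7.5,10,0],[85,-47,7.5,20,0],[85,-47,7.5,20,0],[85,-47,7.5,20,0],[85,-46,7.5,0,0]]])

```text
time: 4.7
tcp_pos: [420.8, -350.0, 159.6]
eef_rot: [-2.182, -2.256, 0.0]
wrist_force: [0.5, 0.3, 0.2]
finger_gap: 84.8
```

Request:
send_rows(increments=[[[85,0,0,10,0],[85,0,0,10,0],[85,0,0,0,0]]])

```text
time: 5.08
tcp_pos: [420.8, -347.4, 140.3]
eef_rot: [-2.185, -2.254, 0.0]
wrist_force: [0.7, 0.1, -0.1]
finger_gap: 85.1
```

```bash
python3 - <<'E'
from h import *
np.set_printoptions(precision=1,suppress=True)
o=ctrl.get_obs();t=o['tcp_pos'];print(t,delta([422,-349,24]))
out=[]
for n in('top','side'):
    im=viewer.read_camera(n)[:,:,::-1].copy(); cv2.imwrite(f'pics/{n}1.png',im)
    p=proj(t,n); print(n,p)
    x,y=int(p[0])-50,int(p[1])-50; y=min(max(y,0),300)
    c=cv2.resize(im[y:y+100,x:x+100],(400,400),interpolation=cv2.INTER_CUBIC)
    for P in (t,t+[57,0,13],t-[57,0,-13]):
        q=(proj(P,n)+.5-[x,y])*4; cv2.drawMarker(c,(int(q[0]),int(q[1])),(0,0,255),0,10,1)
    print('crop origin',x,y); out.append(c)
cv2.imwrite('pics/v1.png',np.hstack(out))
E
```

```text
[ 420.8 -347.4  140.3] [ -1.8   1.4 116.3]
top [440.3 257.8]
crop origin 390 207
side [345.7 300.2]
crop origin 295 250
```

View pics/v1.png

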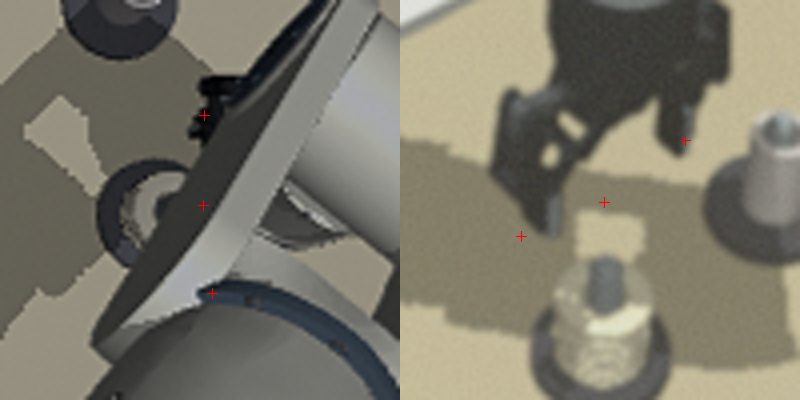

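The side crop shows the open tips straddling the post: tips at crop (545,235) and (680,155), post top at (605,262). The tips sit within about 1 px of their projection, so I descend, correcting by +1.5 mm in x.

Request:
send_rows(increments=[[[85,0,1.5,20,0],[85,0,0,25,0],[85,0,0,25,0],[85,0,0,25,0],[85,0,0,15,0],[85,0,0,6,0],[85,0,0,0,0]]])

```text
time: 6.05
tcp_pos: [423.3, -348.9, 25.5]
eef_rot: [2.188, 2.254, 0.0]
wrist_force: [0.0, -0.1, 1.2]
finger_gap: 85.2
```

Request:
send_rows(increments=[[[60,0,0,0,0],[60,0,0,0,0],[50,0,0,0,0],[45,0,0,0,0],[45,0,0,0,0],[45,0,0,0,0],[45,0,0,0,0]]], squeeze=35)

```text
time: 6.92
tcp_pos: [423.4, -349.2, 26.2]
eef_rot: [2.188, 2.253, 0.0]
wrist_force: [-1.2, 1.3, 6.8]
finger_gap: 55.9
```

Request:
send_rows(increments=[[[45,0,0,-3,0],[45,0,0,-10,0],[45,0,0,-20,0],[45,0,0,-25,0],[45,0,0,-25,0],[45,0,0,-25,0],[45,0,0,-25,0],[45,0,0,-15,0],[45,0,0,0,0]]])

```text
time: 8.05
tcp_pos: [423.5, -349.4, 174.4]
eef_rot: [2.187, 2.252, 0.0]
wrist_force: [1.0, -0.0, -1.1]
finger_gap: 55.8
```

```bash
python3 - <<'E'
from h import *
np.set_printoptions(precision=1,suppress=True)
o=ctrl.get_obs();t=o['tcp_pos'];print(t,o['wrist_force'],delta([536.2,43,176]))
im=viewer.read_camera('side')[:,:,::-1].copy()
cv2.imwrite('pics/v2.png',cv2.resize(im[200:370,240:440],(800,680))[:600])
E
```

```text
[ 423.5 -349.4  174.4] [ 1.  -0.  -1.1] [388.9 124.1  -2. ]
```

View pics/v2.png

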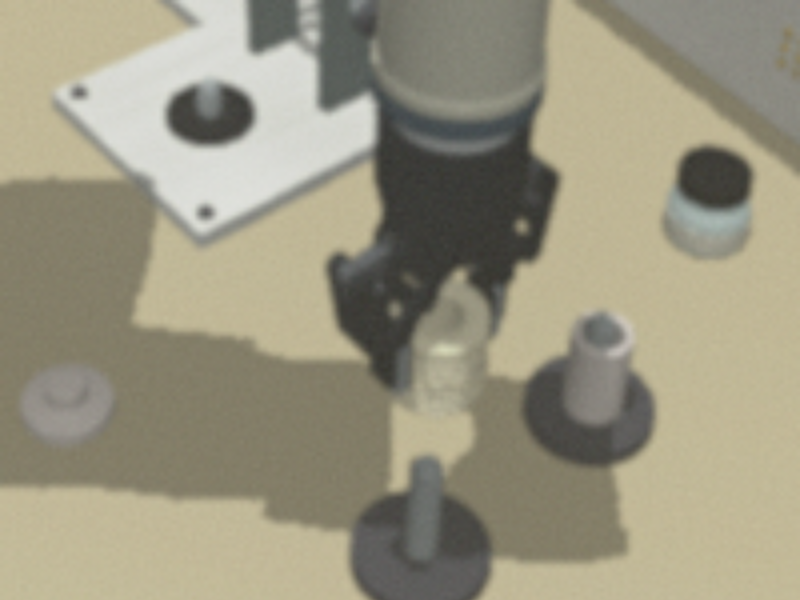

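The cartridge hangs upright in the fingers (crop (440,350)), clear of the post. The tube is untouched. I now carry it above the nest.

Request:
send_rows(increments=[[[45,20,6.2,0,0],[45,40,12.4,0,0],[45,45,14.3,0,0],[45,45,14.3,0,0],[45,45,14.3,0,0],[45,45,14.3,0,0],[45,45,14.3,0,0],[45,45,14.3,0,0],[45,39,13,0,0],[45,20,6.3,0,0]]])

```text
time: 9.35
tcp_pos: [534.7, 46.1, 172.3]
eef_rot: [-2.185, -2.255, 0.002]
wrist_force: [-0.9, 0.3, -1.4]
finger_gap: 56.1
```

Request:
send_rows(increments=[[[45,0,0,30,0],[45,0,0,30,0],[45,0,0,15,0],[45,0,0,5,0],[45,0,0,0,0]]])

```text
time: 9.98
tcp_pos: [535.5, 43.4, 93.5]
eef_rot: [2.189, 2.253, 0.0]
wrist_force: [0.1, 0.3, -1.3]
finger_gap: 55.6
```

```bash
python3 - <<'E'
from h import *
np.set_printoptions(precision=1,suppress=True)
o=ctrl.get_obs();t=o['tcp_pos'];print(t,o['wrist_force'])
print('stand',atz((345.25,337),'side',12),'nest',atz((292.5,228.25),'side',23),'carttop in hand',atz((353.75,277),'side',210.6))
out=[]
for n in('top','side'):
    im=viewer.read_camera(n)[:,:,::-1].copy(); 
    p=proj(t,n).round(); x,y=int(p[0])-40,int(p[1])-50
    print(n,'origin',x,y,'tcp',proj(t,n)); out.append(cv2.resize(im[y:y+100,x:x+80],(400,500),interpolation=cv2.INTER_CUBIC))
cv2.imwrite('pics/v3.png',np.hstack(out))
E
```

```text
[535.5  43.4  93.5] [ 0.1  0.3 -1.3]
stand [ 424.6 -351.3   12. ] nest [536.5  38.7  23. ] carttop in hand [ 432.8 -353.7  210.6]
top origin 252 165 tcp [292.1 215.3]
side origin 251 159 tcp [290.8 209.2]
```

View pics/v3.png

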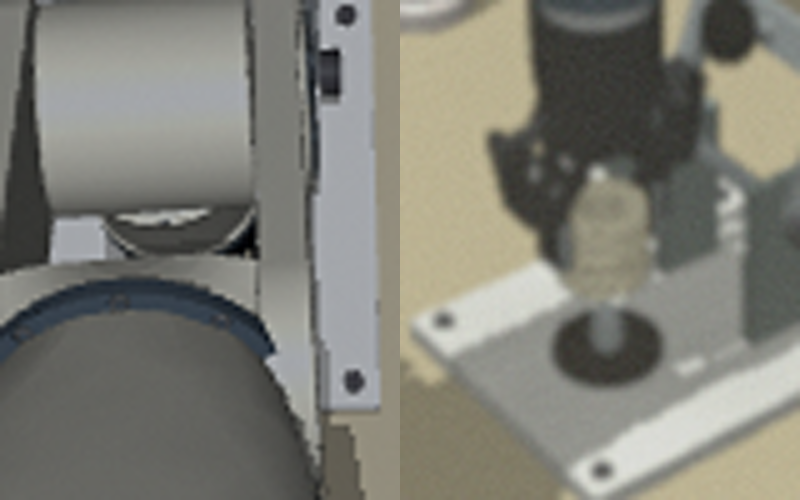

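```bash
python3 - <<'E'
from h import *
np.set_printoptions(precision=1,suppress=True)
b=(251+210/5,159+274/5)
for z in (77,79.5,82): print('cart',z,atz(b,'side',z))
print('carttop',atz((251+210/5,159+205/5),'side',129.5))
print('nest',atz((251+207/5,159+347/5),'side',23),'stubtop',atz((251+207/5,159+300/5),'side',51))
m=models.masks_of('cartridge','side'); q=models.place_of('cartridge','side'); r=models.place_of('nest','side')
for k in m[:1]:print(k['bbox'],k['p'])
for k in q[:1]:print('place',k, atz(k['xy'],'side',79.5))
for k in r[:1]:print('nest',k, atz(k['xy'],'side',23))
P,ff=cam('side')
# predicted silhouette bbox of cartridge at given centre
import itertools
a=np.linspace(0,6.283,60)
for c in [(535.5,43.4),(535.5,38)]:
    pts=np.array([proj([c[0]+28*np.cos(t),c[1]+28*np.sin(t),z],'side') for t in a for z in(79.5,129.5)]); print(c,pts.min(0),pts.max(0))
E
```

```text
cart 77 [540.   39.1  77. ]
cart 79.5 [538.3  36.5  79.5]
cart 82 [536.6  33.8  82. ]
carttop [539.8  36.7 129.5]
nest [535.9  38.3  23. ] stubtop [542.4  46.8  51. ]
[283.0, 196.4, 18.1, 22.3] 0.87
place {'xy': [292.9, 213.2], 'p': 0.83} [539.7  39.   79.5]
nest {'xy': [294.6, 228.2], 'p': 0.93} [541.8  35.2  23. ]
(535.5, 43.4) [280.8 193.8] [300.3 218.9]
(535.5, 38) [281.8 194.6] [301.4 219.8]
```

The side crop shows the cartridge axis at column 610 and the stub at 607. The nest disc centre is at (607,347), so it is aligned within about 1–2 mm. I nudge it and lower while watching the force.

Request:
send_rows(increments=[[[45,1,-1,10,0],[45,0,0,10,0],[45,0,0,8,0],[45,0,0,6,0],[45,0,0,5,0],[45,0,0,0,0]]])

```text
time: 10.98
tcp_pos: [534.5, 44.5, 54.0]
eef_rot: [2.189, 2.254, 0.0]
wrist_force: [2.5, 0.8, -2.8]
finger_gap: 55.6
```

Request:
send_rows(increments=[[[45,0,0,4,0],[45,0,0,4,0],[45,0,0,3,0],[45,0,0,0,0]]])

```text
time: 11.48
tcp_pos: [534.6, 44.5, 43.1]
eef_rot: [2.189, 2.254, 0.001]
wrist_force: [2.7, 0.7, -3.2]
finger_gap: 56.3
```

Request:
send_rows(increments=[[[45,0,1,2,0],[45,0,0,2,0],[45,0,0,1.5,0],[45,0,0,0,0]]])

```text
time: 11.98
tcp_pos: [535.0, 44.5, 37.6]
eef_rot: [-2.188, -2.253, 0.001]
wrist_force: [0.9, 1.1, -1.4]
finger_gap: 56.2
```

Request:
send_rows(increments=[[[45,0,0,1,0],[45,0,0,1,0],[45,0,0,0,0]]])

```text
time: 12.35
tcp_pos: [535.3, 44.5, 37.2]
eef_rot: [-2.189, -2.254, 0.0]
wrist_force: [-7.0, -0.1, 18.3]
finger_gap: 56.1
```

Request:
send_rows(increments=[[[60,0,0,0,0],[70,0,0,0,0],[85,0,0,0,0],[85,0,0,0,0],[85,0,0,-15,0],[85,0,0,-30,0],[85,0,0,-40,0],[85,0,0,-50,0],[85,0,0,-50,0],[85,0,0,-45,0]]])

```text
time: 13.6
tcp_pos: [535.2, 44.5, 268.9]
eef_rot: [2.188, 2.253, 0.002]
wrist_force: [1.0, -0.0, 0.8]
finger_gap: 85.0
```

The cartridge is seated: the floor took 18 N at a bottom height of about 23 mm. Next I close the fingers and go above the inner side of the catch tab.

Request:
send_rows(increments=[[[60,20,13,0,0],[30,30,19,0,0],[0,35,22,0,0],[0,33,21,0,0],[0,15,9,0,0],[0,0,0,20,0],[0,0,0,20,0],[0,0,0,0,0]]])

```text
time: 14.6
tcp_pos: [613.9, 179.4, 223.9]
eef_rot: [-2.187, -2.252, 0.006]
wrist_force: [0.1, 0.8, -0.2]
finger_gap: 0.3
```

```bash
python3 - <<'E'
from h import *
np.set_printoptions(precision=1,suppress=True)
o=ctrl.get_obs();t=o['tcp_pos'];print(t,o['wrist_force'],o['finger_gap'])
im=viewer.read_camera('side')[:,:,::-1].copy(); viewer.read_camera('top')
c=cv2.resize(im[70:270,230:430],(600,600),interpolation=cv2.INTER_CUBIC)
q=((proj(t,'side')-[230,70])*3).astype(int); cv2.drawMarker(c,tuple(map(int,q)),(0,0,255),0,12,1)
cy,sy=np.cos(.028),np.sin(.028)
def W(x,y,z): return [535.5+cy*x-sy*y,43.5+sy*x+cy*y,z]
for P in (W(92,150,152),W(92,168,209),W(0,0,73),W(157,75,279),W(157,-75,279)):
    q=((proj(P,'side')-[230,70])*3).astype(int); cv2.drawMarker(c,tuple(map(int,q)),(0,255,0),0,10,1)
cv2.imwrite('pics/v4.png',c)
for n in('side','top'):
  for k in ('catch_tab','catch_pivot','pull_bar'):
    r=models.place_of(k,n); print(n,k,[(np.array(a['xy']),round(a['p'],2)) for a in r[:1]])
E
```

```text
[613.9 179.4 223.9] [ 0.1  0.8 -0.2] 0.27732250904536737
side catch_tab [(array([281.9, 143.2]), 0.58)]
side catch_pivot [(array([290.2, 159.4]), 0.59)]
side pull_bar [(array([331.9, 135.7]), 0.66)]
top catch_tab []
top catch_pivot []
top pull_bar [(array([286.7, 137.5]), 0.68)]
```

View pics/v4.png

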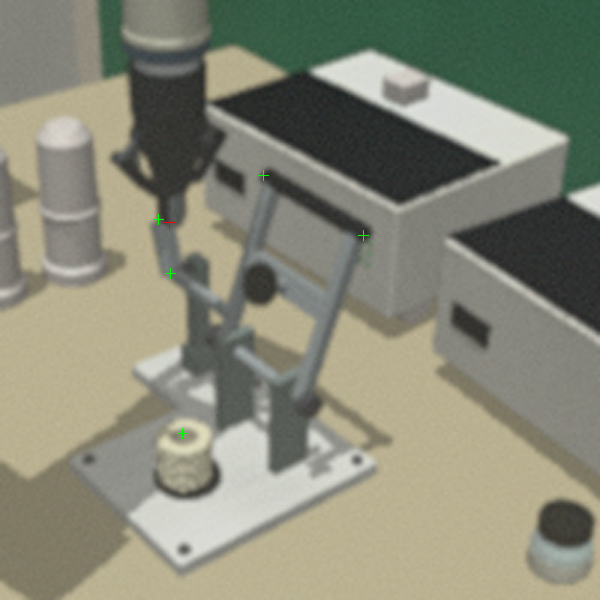

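The cartridge sits upright on the nest (top at crop (184,436)). The closed tips at (170,222) are just inside the tab, whose top is near (160,225). I descend beside it, then push to +y.

Request:
send_rows(increments=[[[0,-2,1,12,0],[0,0,0,15,0],[0,0,0,12,0],[0,0,0,9,0],[0,0,0,0,0]]], squeeze=30)

```text
time: 15.62
tcp_pos: [615.9, 177.8, 176.7]
eef_rot: [-2.188, -2.253, 0.002]
wrist_force: [-0.4, 0.3, -0.3]
finger_gap: -0.4
```

Request:
send_rows(increments=[[[0,8,0,0,0],[0,8,0,0,0],[0,8,0,0,0],[0,8,0,0,0],[0,0,0,0,0]]])

```text
time: 16.25
tcp_pos: [615.5, 211.0, 177.9]
eef_rot: [-2.188, -2.254, -0.001]
wrist_force: [-0.9, -0.0, -1.3]
finger_gap: 0.2
```

Request:
send_rows(increments=[[[0,8,0,0,0],[0,8,0,0,0],[0,8,0,0,0],[0,6,0,0,0],[0,0,0,2,0],[0,0,0,2,0],[0,0,0,2,0],[0,0,0,0,0]]])

```text
time: 17.25
tcp_pos: [614.5, 239.7, 171.5]
eef_rot: [-2.189, -2.253, 0.0]
wrist_force: [-0.4, -0.2, -0.1]
finger_gap: -0.4
```

```bash
python3 - <<'E'
from h import *
o=ctrl.get_obs();t=o['tcp_pos'];print(t,o['wrist_force'],o['finger_gap'])
im=viewer.read_camera('side')[:,:,::-1].copy()
cv2.imwrite('pics/v5.png',cv2.resize(im[100:220,230:350],(600,600),interpolation=cv2.INTER_CUBIC))
E
```

```text
[614.54024802 239.7250462  171.53816153] [-0.40753613 -0.19443612 -0.08545509] -0.35269979519206257
```

View pics/v5.png

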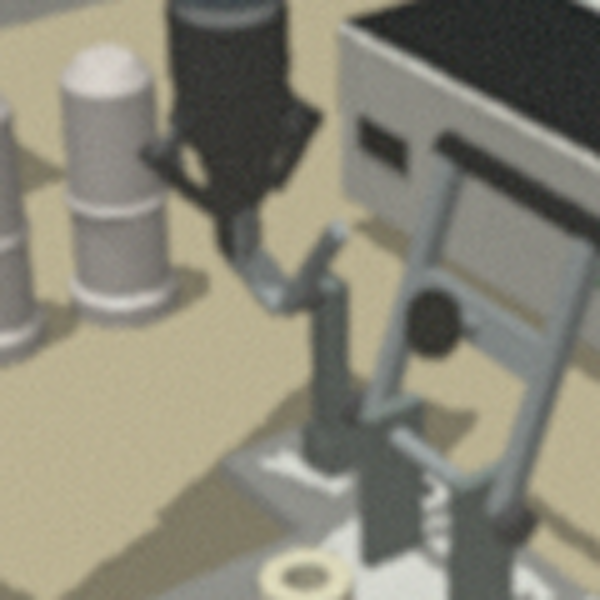

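The catch is flipped: its tongue now points up and outward at crop (340,230), and the tab is under the fingertips. I press down a little to reach the stop.

Request:
send_rows(increments=[[[0,0,0,2,0],[0,0,0,1.5,0],[0,0,0,0,0]]])

```text
time: 17.68
tcp_pos: [614.7, 240.0, 168.8]
eef_rot: [2.189, 2.254, 0.001]
wrist_force: [-1.6, -0.2, 6.2]
finger_gap: -0.1
```

Request:
send_rows(increments=[[[0,0,0,-25,0],[0,0,0,-50,0],[0,0,0,-50,0],[20,-15,6,-31,0],[85,-40,15,0,0],[85,-45,17,0,0],[85,-45,17,0,0],[85,-35,13,0,0],[85,-14,5,0,0],[85,0,0,0,0]]])

```text
time: 18.92
tcp_pos: [693.2, 47.7, 323.9]
eef_rot: [-2.19, -2.252, 0.001]
wrist_force: [1.1, 0.3, -0.3]
finger_gap: 85.0
```

```bash
python3 - <<'E'
from h import *
np.set_printoptions(precision=1,suppress=True)
o=ctrl.get_obs();t=o['tcp_pos'];print(t,o['wrist_force'],o['finger_gap'],delta([693.5,48,258]))
im=viewer.read_camera('side')[:,:,::-1].copy()
c=cv2.resize(im[60:210,240:390],(600,600),interpolation=cv2.INTER_CUBIC)
for P in (t,t+[57,0,13],t-[57,0,-13]):
    q=((proj(P,'side')-[240,60])*4).astype(int); cv2.drawMarker(c,tuple(map(int,q)),(0,0,255),0,12,1)
cv2.imwrite('pics/v6.png',c)
E
```

```text
[693.2  47.7 323.9] [ 1.1  0.3 -0.3] 84.98096906984199 [ 0.3  0.4 65.9]
```

View pics/v6.png

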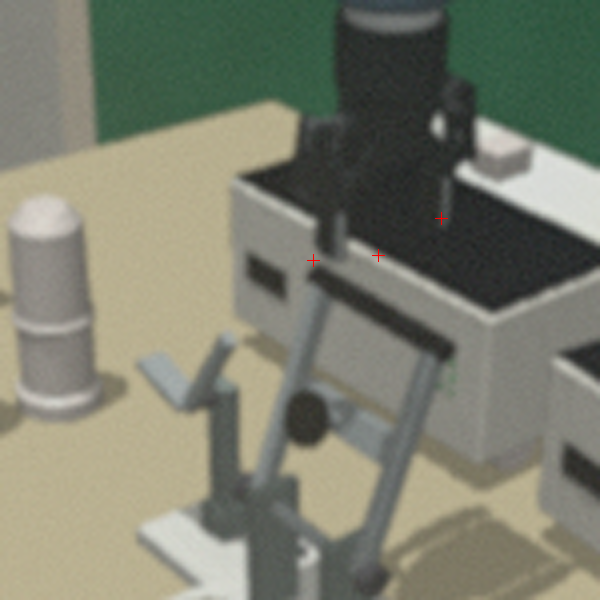

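The catch stays flipped (tongue tip at crop (228,340)). The open fingers straddle the bar, whose centre is at (382,312). I descend and pinch.

Request:
send_rows(increments=[[[85,0,0,20,0],[85,0,0,25,0],[85,0,0,15,0],[85,0,0,6,0],[85,0,0,0,0]]])

```text
time: 19.6
tcp_pos: [693.2, 48.4, 258.1]
eef_rot: [-2.188, -2.254, 0.0]
wrist_force: [-0.4, -0.4, -0.2]
finger_gap: 84.6
```

Request:
send_rows(increments=[[[50,0,0,0,0],[30,0,0,0,0],[15,0,0,0,0],[10,0,0,0,0],[10,0,0,0,0],[10,0,0,0,0],[10,0,0,0,0]]], squeeze=60)

```text
time: 20.48
tcp_pos: [693.8, 48.1, 258.8]
eef_rot: [2.188, 2.253, 0.002]
wrist_force: [3.0, -0.8, 3.7]
finger_gap: 16.0
```

```bash
python3 - <<'E'
import numpy as np
print('targets rel. to grasp: th, ty, tz')
th=np.linspace(0,1.92,25); x=-180*np.sin(th-.35); z=180*np.cos(th-.35)
d=np.c_[th[1:],np.diff(x),-np.diff(z)]; print(d.round(2)); print(x[-1]-x[0],z[-1]-z[0])
E
```

```text
targets rel. to grasp: th, ty, tz
[[  0.08 -13.71  -4.39]
 [  0.16 -14.02  -3.28]
 [  0.24 -14.23  -2.15]
 [  0.32 -14.36  -1.01]
 [  0.4  -14.4    0.14]
 [  0.48 -14.34   1.29]
 [  0.56 -14.19   2.44]
 [  0.64 -13.95   3.56]
 [  0.72 -13.62   4.66]
 [  0.8  -13.2    5.74]
 [  0.88 -12.7    6.78]
 [  0.96 -12.12   7.77]
 [  1.04 -11.46   8.71]
 [  1.12 -10.73   9.6 ]
 [  1.2   -9.93  10.43]
 [  1.28  -9.06  11.19]
 [  1.36  -8.14  11.88]
 [  1.44  -7.16  12.49]
 [  1.52  -6.14  13.02]
 [  1.6   -5.08  13.47]
 [  1.68  -3.99  13.83]
 [  1.76  -2.87  14.11]
 [  1.84  -1.73  14.29]
 [  1.92  -0.59  14.38]]
-241.72154826971146 -168.94374950459618
```

```bash
python3 - <<'E'
from h import *
o=ctrl.get_obs();print(o['finger_gap'],o['wrist_force'],o['tcp_pos'])
im=viewer.read_camera('side')[:,:,::-1].copy()
cv2.imwrite('pics/v7.png',cv2.resize(im[90:170,290:370],(640,600),interpolation=cv2.INTER_CUBIC))
E
```

```text
15.995293559449804 [ 3.02009196 -0.84055176  3.73186849] [693.81401993  48.13761621 258.82468036]
```

View pics/v7.png

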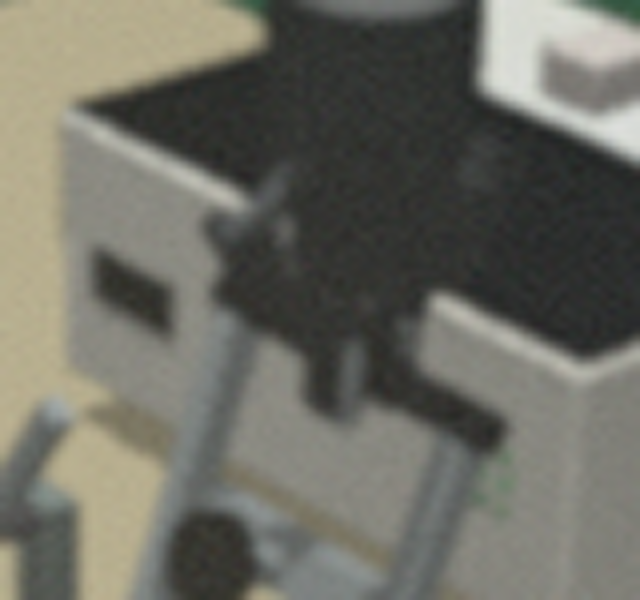

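The bar is between the fingers, with the tips showing below it at crop (330,400). I start the arc gently.

Request:
send_rows(increments=[[[10,0,-6.8,-2.3,0],[10,0,-6.9,-2.1,0],[10,0,-14,-3.3,0],[10,0,-14.2,-2.2,0],[10,0,0,0,0]]])

```text
time: 21.15
tcp_pos: [650.1, 46.7, 268.4]
eef_rot: [-2.188, -2.254, 0.001]
wrist_force: [2.8, -2.9, 3.3]
finger_gap: 16.2
```

Request:
send_rows(increments=[[[10,0,-14.4,-1,0],[10,0,-14.4,0.1,0],[10,0,-14.3,1.3,0],[10,0,-14.2,2.4,0],[10,0,-14,3.6,0],[10,0,-13.6,4.7,0],[10,0,-13.2,5.7,0],[10,0,0,0,0]]])

```text
time: 22.15
tcp_pos: [551.7, 43.4, 249.6]
eef_rot: [-2.188, -2.254, 0.003]
wrist_force: [8.7, -5.3, -8.5]
finger_gap: 16.6
```

Request:
send_rows(increments=[[[10,0,-12.7,6.8,0],[10,0,-12.1,7.8,0],[10,0,-11.5,8.7,0],[10,0,-10.7,9.6,0],[10,0,-9.9,10.4,0],[10,0,-9.1,11.2,0],[10,0,0,0,0]]])

```text
time: 23.02
tcp_pos: [489.2, 41.3, 196.5]
eef_rot: [2.185, 2.251, 0.004]
wrist_force: [14.4, -8.0, -4.0]
finger_gap: 16.0
```

Request:
send_rows(increments=[[[10,-1,-8.1,11.9,0],[10,-1,-7.2,12.5,0],[10,0,-6.1,13,0],[10,0,-5.1,13.5,0],[10,0,-4,13.8,0],[10,0,0,0,0]]])

```text
time: 23.78
tcp_pos: [459.1, 40.1, 132.5]
eef_rot: [2.187, 2.251, 0.008]
wrist_force: [10.2, 2.7, 4.3]
finger_gap: 16.4
```

Request:
send_rows(increments=[[[10,0,-2.9,14,0],[10,0,-1.7,14,0],[10,0,-0.6,10,0],[10,0,0,0,0]]])

```text
time: 24.28
tcp_pos: [453.9, 39.9, 94.8]
eef_rot: [2.188, 2.251, 0.007]
wrist_force: [7.4, 2.7, 8.3]
finger_gap: 16.1
```

Request:
send_rows(increments=[[[10,0,0,2,0],[10,0,0,2,0],[10,0,0,1,0],[10,0,0,0,0]]])

```text
time: 24.78
tcp_pos: [453.9, 39.9, 90.5]
eef_rot: [2.187, 2.251, 0.007]
wrist_force: [5.2, 2.3, 12.5]
finger_gap: 16.4
```

Request:
send_rows(increments=[[[10,0,0,1.5,0],[10,0,0,1.5,0],[10,0,0,0,0]]])

```text
time: 25.15
tcp_pos: [453.9, 39.9, 87.9]
eef_rot: [2.187, 2.251, 0.007]
wrist_force: [3.4, 2.2, 20.9]
finger_gap: 16.2
```

Request:
send_rows(increments=[[[10,0,0,1,0],[10,0,0,1,0],[10,0,0,0,0]]])

```text
time: 25.52
tcp_pos: [453.9, 39.9, 86.5]
eef_rot: [2.187, 2.251, 0.007]
wrist_force: [-0.0, 1.4, 30.9]
finger_gap: 16.3
```

```bash
python3 - <<'E'
from h import *
o=ctrl.get_obs();print(o['finger_gap'],o['wrist_force'],o['tcp_pos'],o['time'])
im=viewer.read_camera('side')[:,:,::-1].copy()
cv2.imwrite('pics/v8.png',cv2.resize(im[130:270,220:360],(600,600),interpolation=cv2.INTER_CUBIC))
E
```

```text
16.34120112749345 [-1.42386931e-02  1.39596278e+00  3.08659373e+01] [453.94123259  39.93361663  86.53296985] 25.525
```

View pics/v8.png

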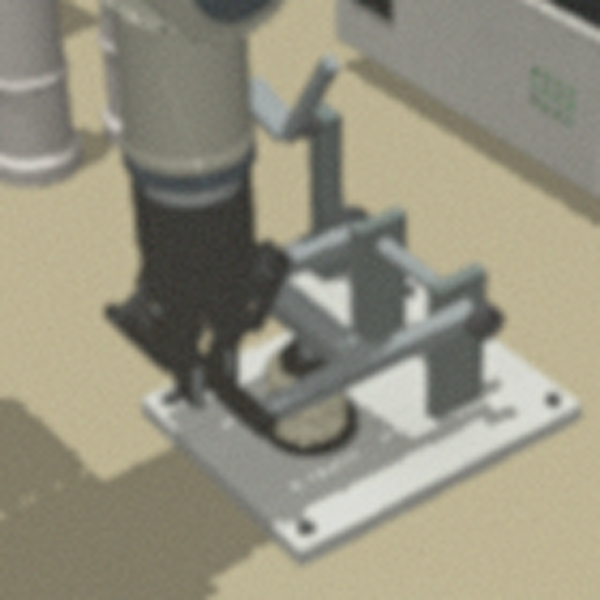

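The lever arms are level and the pad sits on the upright cartridge (crop (310,390)). The catch is still flipped (330,70) and the fingers still grip the bar. I do a short hold to confirm it is steady, then hand in.

Request:
send_rows(increments=[[[10,0,0,0,0],[10,0,0,0,0],[10,0,0,0,0],[10,0,0,0,0]]])

```text
time: 26.08
tcp_pos: [454.0, 39.9, 86.6]
eef_rot: [2.187, 2.251, 0.007]
wrist_force: [0.5, 1.4, 30.9]
finger_gap: 15.6
```

```bash
python3 -c "
from h import *
o=ctrl.get_obs();print(o['finger_gap'],o['wrist_force'],o['tcp_pos'],o['time']);print(ctrl.sign_off())"
```

```text
15.63225007562309 [ 0.4623495   1.38561695 30.8958496 ] [453.9653924   39.93546395  86.58404432] 26.075
the job is handed in; nothing more can be done
None
```

The job is done and handed in at about 26 s. The cartridge is on the nest stub, the catch is flipped over, and the gripper is still holding the lever down.

- **Cartridge:** I lifted it off the nearer post and lowered it onto the stub until the floor pushed back with 18 N, then let go. The picture afterwards showed it upright on the nest. I did not go near the white tube, and it still stood on its post in the picture after the lift.
- **Catch:** I pushed the tab over until it resisted at its stop (6 N). The later pictures show it staying flipped.
- **Lever:** I pulled the crossbar along its arc until the push rose sharply. It was steady at about 31 N over a half-second hold, against the 12 N needed. The last picture shows the arms level and the pad on the cartridge.

**Disagreements:**
- The gripper read about 16 mm on the 18 mm bar. The pictures showed the bar well inside the fingers and the grip held.
- The two cameras differed by 5–10 mm in y. I settled that from the gripper's own known position and the feel at the nest.

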